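# Scrape the wax flakes off the porcelain palette into its catch tray

## Robot

A 6-joint arm with a two-finger parallel gripper is mounted at the origin on the work surface. World frame = base frame: x ahead of the robot, y to its left, z up, the work surface at z = 0. Lengths are in m, angles in rad, forces in N, time in s.
With the tool pointing down it reaches from about 0.35 to 0.85 m from the base axis. Payload 8.1 kg.
Tool frame: the origin (TCP) lies on the centre line of the jaws, within the pads' length; the fingertips stand robot.tips_ahead ahead of it and the grasp point (between the pads) lies 6 mm ahead of it (robot.tips_ahead is the distance from the TCP to the fingertips, in m); z points along the fingers, y is the line along which they close (so a half turn about z gives the same grasp; the last joint's range is limited). The gripper opens to 93 mm and grips with 3 to 60 N. Pads are 15 mm wide; open, the fingers measure 128 mm over their backs; the gripper's body (75 mm by 188 mm) begins 65 mm behind the grasp point.
Start: joints at [1.085, 0.13, 1.488, -0, 1.523, -0.085], TCP at [0.234, 0.552, 0.244] pointing down, gripper open.
Joint ranges: [-2.96, 2.96], [-0.89, 2.26], [0.02, 2.5], [-1.34, 4.48], [0, 2.73], [-2.66, 2.66]. Speed limits (rad/s): [2.39, 2.39, 2.79, 3.14, 3.14, 3.14].

## Interface

Orientations are given as a rotation vector (axis times angle).
In Python, from plant import robot gives the robot as it stands.
- The arm moves only by the tool apply_moves, never from a script. Its arguments are lists of equal length, an entry for each row: "delta_pos": the shift along the tool's x, y, z in cm, a list of three; "twist": the turn about the tool's z in rad. A call has 1 to 8 rows; each row shifts and turns the commanded pose from where the row before left it, along the tool's axes as they then stand; what a row does not reach is not made up. A row lasts 1/8 s, in which the tool goes at most 62.5 mm and 10.7 degrees, less where a joint would pass 70% of its speed; a pose out of reach is approached as far as the arm can. A call with a gripper value outside its range is refused whole. "gripper" is the finger opening in cm, from 0 to 9.3, set as the call begins (left out, the last holds). The fingers move at their own pace and stop on an object; "squeeze" is the grip in N (left out, the last holds). Time passes only in rows, so rows that do not move let the fingers close. It gives the time, the measured TCP pose, the force, the opening and the grip force at its end, in the units of the state.
- robot.read_state(): the state, without advancing time (a new reading comes with each control period).
- robot.read_camera(name): name is "scene" or "top" or "wrist"; returns a dict with "frame" (480x640x3 uint8, red, green, blue), "vertical_fov" (degrees; the focal length in pixels is half the picture's height over the tangent of half this angle, whatever the lens; pixels are square), "cx", "cy" (the principal point, pixels), "R" (3x3) and "t" (3): a world point X has camera coordinates R X + t. Camera axes: x right, y down, z forward; pixel columns grow to the right and rows downward; lengths in m; the calibration is good to about 2 mm. The wrist camera is an equidistant fisheye: a pixel r from the principal point sees the ray r / f radians off the axis. A picture is of the moment at which its call begins. There is no depth.
- robot.close_job(): hands the job in; it is judged then, once.
The state is a dict: "t": time; "q": joint angles; "dq": joint speeds; "joint_torque": joint torques, N m; "tool_pos": TCP position; "orientation": TCP orientation; "force": force on the tool from outside, world axes, zero at the start; "wrist_torque": the same for the moment, N m; "opening": finger opening in m; "gripper_force": force on a finger pad.
Only numpy, scipy, OpenCV 4.12 (cv2) and the standard library are available. Lean on these libraries where they do the work, as an engineer would, in place of code of your own. Each camera call takes 0.05 s, during which the arm holds its last target. There are 200 camera calls.

## Task

Slide the brass catch tray home against the porcelain palette, then use the ebony scraper to wipe all four wax flakes off the palette into the tray. The scraper's blade is set to an unknown projection, so feel for the porcelain and let the blade bear on it only lightly; keep the gripper itself off the flakes. When the palette is clear, set the scraper back upright in its rest, with the tray still home and the things standing around left as they were.

Things in the scene. Friction and masses are not known exactly. Their poses are not given: they have to be found in the camera images.
- palette: fixed white porcelain slab on a walnut stand, 166 (x) by 220 (y) mm, flat top 40 mm above its origin (centre of the underside, on the table). Rims 8 mm wide and 8 mm high along x = +-79 mm, 150 mm clear between them; the ends y = +-110 mm are open. Flakes lie at y below +50 mm; the strip from there to +110 mm is bare, for setting the blade down. The tray runs beyond the -110 mm end
- palette_top (a point): centre of the palette's top face (40 mm above the table), axes as the palette's
- tray (a joint): how far the tray stands from home, m: 0 = against the palette end (its stop), up to 0.095 = far end; grows towards the palette's -y. It slides stiffly (about 7 N) and stays where it is left
- tray_floor (a point): centre of the catch tray's inner floor, 9 mm above the table, axes as the palette's; moves with the tray. Brass, inside 160 (x) by 100 (y) mm, open on top and at the +y side (50 mm from here), which faces the palette (51 mm from here at home). Side walls reach 41 mm above the table; the end wall, mid plane at y = -55 mm, is 10 mm thick and reaches 55 mm
- tray_tab (a point): top middle of the upright tab on the tray's end wall: 60 mm wide along x, 10 mm thick along y, rising from 55 to 89 mm above the table (this point is at 89 mm); to pinch from above or to push
- scraper: ebony block, loose, about 0.26 kg, in its rest. Origin: centre of the block's underside; z up, x along it. Foot 134 (x) x 36 (y) x 22 mm high; on it the grip, 90 (x) x 28 (y) mm, 22 to 60 mm above the origin: pinch across y. A horn blade, 132 mm (x) by 6 mm, sticks down from the underside's middle by 6 to 34 mm: differs each time, not measured, find by touch. It does not shift under light loads
- rest: fixed rest of the scraper: walnut plate 150 (x) x 60 (y) mm with two upright rails along x, tops 50 mm above the table, each 14 mm wide, 20 mm of gap between them; the block's foot stands on the rails with the blade hanging in the gap. Origin at the centre of the underside
- rest_seat (a point): centre of the rest at the height of the rail tops (50 mm above the table), axes as the rest's: where the scraper's origin belongs (either way round)
- flake0: dark brown wax flake, an irregular plate about 60 x 36 x 5 mm, 12 g, lying loose and flat on the palette; origin at the centre of its underside
- flake1: dark brown wax flake, an irregular plate about 60 x 36 x 5 mm, 12 g, lying loose and flat on the palette; origin at the centre of its underside
- flake2: dark brown wax flake, an irregular plate about 60 x 36 x 5 mm, 12 g, lying loose and flat on the palette; origin at the centre of its underside
- flake3: dark brown wax flake, an irregular plate about 60 x 36 x 5 mm, 12 g, lying loose and flat on the palette; origin at the centre of its underside
- seal_clip: bystander, fixed: spring clip of blued steel on a walnut foot 70 x 100 mm, holding an upright brown wax seal 88 mm across, 155 mm high in all; origin at the centre of its underside
- vial: bystander, loose: glass vial with silver top, 48 mm across, 106 mm high; origin at the centre of its underside
- burnisher: bystander, loose: horn burnisher lying flat, 135 mm long; origin near its middle, on the underside
- matrix: bystander, loose: ebony seal-matrix handle standing upright, 48 mm across, 86 mm high; origin at the centre of its underside
- weight: bystander, loose: brass paperweight with a ball knob, 52 mm across, 60 mm high; origin at the centre of its underside
There are look-alikes about, which are no part of the job. What is shaped like the rest but pink or purple is not meant. Leave any turquoise look-alike of the scraper alone.

How it is judged:
On the way, in this order (a step that is already met when the one before it is completed fails the run):
1. the tray is home against the palette while all the flakes still lie on the palette (value of joint tray below 0.005 m and z of each of flake0, flake1, flake2, flake3 in the frame of palette above 0.034 m), for 0.2 s.
2. the scraper touches the porcelain (over 0.5 N) (contact force between scraper and palette above 0.5 N), for 0.05 s.
3. all four flakes are in the tray, which is home (value of joint tray below 0.005 m and x of flake0 in the frame of tray_floor between -0.08 and 0.08 m and y of flake0 in the frame of tray_floor between -0.05 and 0.049 m and z of flake0 in the frame of tray_floor between -0.005 and 0.034 m and x of flake1 in the frame of tray_floor between -0.08 and 0.08 m and y of flake1 in the frame of tray_floor between -0.05 and 0.049 m and z of flake1 in the frame of tray_floor between -0.005 and 0.034 m and x of flake2 in the frame of tray_floor between -0.08 and 0.08 m and y of flake2 in the frame of tray_floor between -0.05 and 0.049 m and z of flake2 in the frame of tray_floor between -0.005 and 0.034 m and x of flake3 in the frame of tray_floor between -0.08 and 0.08 m and y of flake3 in the frame of tray_floor between -0.05 and 0.049 m and z of flake3 in the frame of tray_floor between -0.005 and 0.034 m), for 0.2 s.
At the end, for the whole second after the job is handed in: All four flakes lie still in the tray (inside its walls, under 34 mm above its floor), the tray is within 5 mm of home, and the scraper stands upright (0.1 rad) and still on its rest, released, within 25 mm along, 15 mm across and 5 mm in height of its seat (all of step 3 and x of scraper in the frame of rest_seat between -0.025 and 0.025 m and y of scraper in the frame of rest_seat between -0.015 and 0.015 m and z of scraper in the frame of rest_seat between -0.005 and 0.005 m and angle between scraper's own z axis and vertical below 0.1 rad and linear speed of each of scraper, flake0, flake1, flake2, flake3 below 0.02 m/s); the robot touches nothing.
It fails at once if the scraper bears on the porcelain with more than 60 N (contact force between scraper and palette above 60 N).
It fails at once if the gripper or arm pushes a flake (over 1.5 N) (contact force between any of the fingers, the arm and flake0 above 1.5 N or contact force between any of the fingers, the arm and flake1 above 1.5 N or contact force between any of the fingers, the arm and flake2 above 1.5 N or contact force between any of the fingers, the arm and flake3 above 1.5 N).
It fails at once if a bystander is shifted by more than 25 mm or tipped (distance of any of vial, burnisher, matrix, weight from where it was at the start of the episode above 0.025 m or angle between any of vial, burnisher, matrix, weight's own z axis and vertical above 0.5 rad).
It fails at once if the seal in its clip is struck (over 5 N) (contact force between any of the fingers, the arm, scraper and seal_clip above 5 N).
It also fails if it takes over 58 s, if anything falls off the work surface, if the arm or the gripper's body presses on something with over 40 N, if the wrist force passes 120 N, or if a joint passes its speed limit or range.

## Working session

There is one attempt and no reset: what is moved stays moved. The work goes in short steps, Python scripts to look and compute and a tool call to move; the robot and the scene stay as the last step left them, time stands still between calls to the robot, and variables do not carry over. Pictures are saved under pics/ and viewed, at most 10 in all, crops included, and the job is handed in when it is done.

Besides the shell and the picture viewer there is one more tool, called after "Call:" as name([rows], argument=value, ...), one row to a line, values as JSON. apply_moves: Moves the arm, as the interface text tells. Its arguments: {"type":"object","properties":{"delta_pos":{"type":"array"},"twist":{"type":"array"},"gripper":{"type":"number"},"squeeze":{"type":"number"}},"required":["delta_pos","twist"]}

```bash
ls; mkdir -p pics; python3 - <<'E'
from plant import robot
import cv2
s=robot.read_state();print(s, robot.tips_ahead)
for n in("scene","top"):
    c=robot.read_camera(n);cv2.imwrite(f"pics/{n}0.png",c["frame"][:,:,::-1]);print(n,c["vertical_fov"],c["cx"],c["cy"],c["R"],c["t"])
E
```

```text
pics
{'t': 0.0, 'q': array([ 1.08459263e+00,  1.31131058e-01,  1.48926440e+00, -3.31941271e-06,
        1.52300440e+00, -8.53894154e-02]), 'dq': array([-0.0002029 , -0.00226789, -0.00076933, -0.00139074, -0.00144646,
        0.00043178]), 'joint_torque': array([ 1.45286343e-03, -5.59847188e+01, -4.91762817e+01,  7.70515809e-02,
        3.54996650e-02, -1.45638664e-04]), 'tool_pos': array([0.23383201, 0.55199603, 0.24261357]), 'orientation': array([-6.25290352e-01, -3.07821831e+00,  2.72462280e-03]), 'force': array([ 0.37892288, -0.42910813, -0.00729246]), 'wrist_torque': array([-0.01677332, -0.02179495,  0.03696597]), 'gripper_force': 0.0, 'opening': 0.09322944379989248} 0.025
scene 50.57799987582802 325.580513630309 239.79020527872927 [[-0.61901299  0.78518408  0.01757505]
 [ 0.61269283  0.49678488 -0.61466436]
 [-0.49135569 -0.36971712 -0.78859295]] [ 0.19353009 -0.33125073  1.48246955]
top 55.173835881946616 315.79239594683054 236.7295917008888 [[-0.01976816 -0.99980011  0.00299419]
 [-0.99670957  0.01947142 -0.0786823 ]
 [ 0.07860827 -0.00453975 -0.99689525]] [0.18084297 0.52295555 0.96951741]
```

View pics/top0.png

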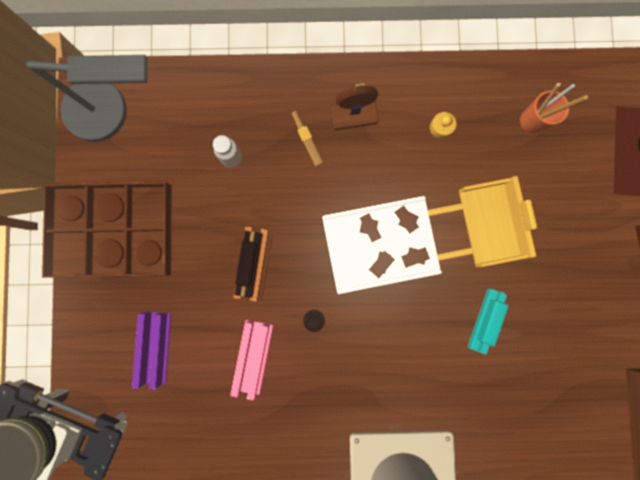

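View pics/scene0.png

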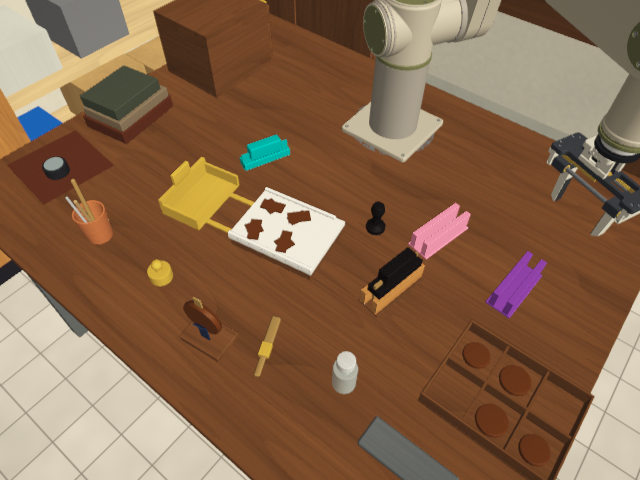

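The top view shows the palette at about (380,245) with four flakes. The tray is at (495,222) with its tab at (530,215), and the scraper sits in the orange rest at (250,263). Bystanders are the vial (227,150), burnisher (307,138), clip (355,105), weight (443,125) and matrix (314,321).

```bash
cat > h.py <<'E'
import numpy as np, cv2
from plant import robot
from scipy.spatial.transform import Rotation as Ro
def cast(c,px,z):
    f=240/np.tan(np.radians(c["vertical_fov"])/2); R,t=np.array(c["R"]),np.array(c["t"])
    d=np.c_[(np.atleast_2d(px)-[c["cx"],c["cy"]])/f,np.ones(len(np.atleast_2d(px)))]@R
    o=-R.T@t
    return o+d*((z-o[2])/d[:,2])[:,None]
def blobs(m,amin=60):
    cs,_=cv2.findContours(m.astype(np.uint8),cv2.RETR_EXTERNAL,cv2.CHAIN_APPROX_NONE)
    return sorted([x for x in cs if cv2.contourArea(x)>amin],key=cv2.contourArea,reverse=True)
def rect(P):
    (x,y),(w,h),a=cv2.minAreaRect((P[:,:2]*1000).astype(np.float32)); 
    b=cv2.boxPoints(((x,y),(w,h),a)); return np.round([x,y,w,h,a],1),b.round(1)
def state():
    s=robot.read_state(); R=Ro.from_rotvec(s["orientation"]).as_matrix()
    return s,R
E
python3 - <<'E'
from h import *
c=robot.read_camera("top");I=c["frame"].astype(int);hsv=cv2.cvtColor(c["frame"],cv2.COLOR_RGB2HSV)
r,g,b=I[...,0],I[...,1],I[...,2]
roi=np.zeros((480,640),bool);roi[170:310,200:560]=1
def show(n,m,z,k=1,amin=60):
    for x in blobs(m&roi,amin)[:k]:
        R,bx=rect(cast(c,x[:,0,:].astype(float),z));print(n,cv2.contourArea(x),cv2.boundingRect(x),R);print(bx.tolist())
wm=(hsv[...,1]<60)&(hsv[...,2]>150)
show("palette48",wm,.046)
show("yellow tray",(abs(hsv[...,0].astype(int)-22)<8)&(hsv[...,1]>120)&(hsv[...,2]>150)&(np.arange(640)[None]>400),.055)
show("black scraper",(I.max(2)<45)&(np.arange(640)[None]<300),.11)
show("rest",(hsv[...,2]>130)&(r>b*1.7)&(np.arange(640)[None]<300),.05,3,20)
print("hsv tray,tab,rail",hsv[222,490],hsv[215,530],hsv[210,447],"scr",hsv[263,250],hsv[280,245],"rest",hsv[265,262])
up=cv2.resize(c["frame"][180:320,220:380],None,fx=2,fy=2)
# composite crops at 3x
a=cv2.resize(c["frame"][215:310,225:280],None,fx=6,fy=6,interpolation=2)
d=cv2.resize(c["frame"][165:280,450:550],None,fx=5,fy=5,interpolation=2)[:570]
cv2.imwrite("pics/crop1.png",np.hstack([a[:570],d[:570,:460]])[:,:,::-1])
E
```

```text
palette48 8199.0 (322, 196, 120, 98) [506.4  34.1 168.2 222.5  10.1]
[[404.1000061035156, 128.89999389648438], [443.1000061035156, -90.0999984741211], [608.7000122070312, -60.70000076293945], [569.7000122070312, 158.39999389648438]]
yellow tray 5665.0 (428, 176, 109, 91) [ 543.6 -179.9  174.9  216.4   10. ]
[[438.70001220703125, -88.5], [476.29998779296875, -301.6000061035156], [648.5, -271.29998779296875], [610.9000244140625, -58.20000076293945]]
black scraper 103.0 (249, 243, 10, 40) [471.4 293.6  11.3  76.2  81.7]
[[432.79998779296875, 293.5], [508.29998779296875, 282.5], [509.8999938964844, 293.70001220703125], [434.5, 304.6000061035156]]
rest 301.5 (249, 228, 19, 75) [468.2 291.3  16.4 154.2  80.4]
[[390.79998779296875, 296.1000061035156], [542.7999877929688, 270.29998779296875], [545.5, 286.6000061035156], [393.5, 312.29998779296875]]
rest 49.5 (244, 226, 10, 15) [536.1 308.4  32.9  14.8  27.9]
[[518.0999755859375, 307.20001220703125], [525.0, 294.1000061035156], [554.2000122070312, 309.6000061035156], [547.2000122070312, 322.6000061035156]]
rest 40.0 (233, 287, 12, 13) [408.8 330.6  14.5  31.8  40.7]
[[392.8999938964844, 337.8999938964844], [413.70001220703125, 313.79998779296875], [424.6000061035156, 323.20001220703125], [403.8999938964844, 347.29998779296875]]
hsv tray,tab,rail [ 21 169 238] [ 23 168 244] [ 20 166 238] scr [ 7 88 49] [ 5 88 49] rest [ 13 167 150]
```

View pics/crop1.png

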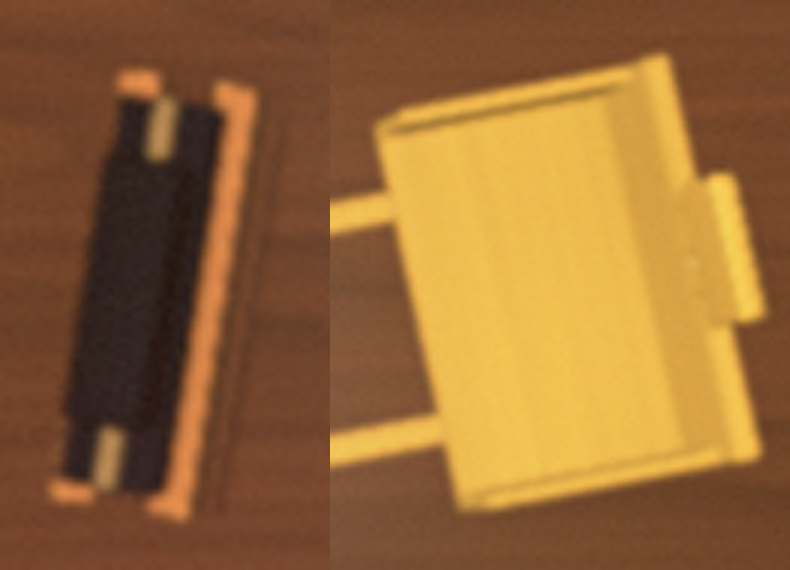

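```bash
cat >> h.py <<'E'
def plan(target,axis_y_deg):
    """shift in tool axes (cm) and twist to put the TCP at target with tool y along the given world angle (mod 180)"""
    s,R=state(); d=R.T@(np.array(target)-s["tool_pos"])*100
    cur=np.degrees(np.arctan2(R[1,1],R[0,1])); dw=(axis_y_deg-cur+90)%180-90
    print("t",round(s["t"],2),"tcp",s["tool_pos"].round(4),"Ry ang",cur.round(1),"tilt",R[:,2].round(3),"F",s["force"].round(2),"open",round(s["opening"],4),"q6",s["q"][5].round(2))
    print("delta cm (current axes)",d.round(2),"twist",np.radians(-dw).round(3))
    return d
E
python3 - <<'E'
from h import *
c=robot.read_camera("top")
a6=lambda p:np.array(p,float)/6+[225,215]-.4
a5=lambda p:(np.array(p,float)-[330,0])/5+[450,165]-.4
tab=cast(c,a5([[708,178],[735,175],[766,318],[738,322]]),.089);print("tab",tab.round(4),tab.mean(0).round(4))
pc=np.array([.5064,.0341]);th=np.radians(10.1);X=np.array([np.cos(th),np.sin(th)]);Y=np.array([-X[1],X[0]])
d=tab.mean(0)[:2]-pc;print("tab in palette",d@X,d@Y,"tray joint",-(d@Y)-.216)
st=cast(c,a6([[160,130],[108,460]]),.072);print("strips",st.round(4),"mid",st.mean(0),"ang",np.degrees(np.arctan2(*(st[0]-st[1])[[1,0]])))
g=cast(c,a6([[105,155],[182,158],[145,430],[65,415]]),.11);print("grip corners",g.round(4))
e=cast(c,a6([[255,92],[188,518],[120,72],[50,485]]),.05);print("rails R top/bot, L top/bot",e.round(4),"angR",np.degrees(np.arctan2(*(e[0]-e[1])[[1,0]])),"angL",np.degrees(np.arctan2(*(e[2]-e[3])[[1,0]])),"ctr",e.mean(0))
s,R=state();print(R.round(3))
t=tab.mean(0);plan([t[0],t[1],.2],100.1)
E
```

```text
tab [[ 0.5868 -0.2536  0.089 ]
 [ 0.5878 -0.2646  0.089 ]
 [ 0.5295 -0.2738  0.089 ]
 [ 0.5281 -0.2625  0.089 ]] [ 0.558  -0.2636  0.089 ]
tab in palette -0.0013767413060066813 -0.3021849218736955 tray joint 0.0861849218736955
strips [[0.5259 0.3024 0.072 ]
 [0.4146 0.3209 0.072 ]] mid [0.47023614 0.31169397 0.072     ] ang -9.43671524279531
grip corners [[0.5149 0.3153 0.11  ]
 [0.5134 0.2902 0.11  ]
 [0.4254 0.303  0.11  ]
 [0.4308 0.3288 0.11  ]]
rails R top/bot, L top/bot [[0.5403 0.2722 0.05  ]
 [0.3934 0.297  0.05  ]
 [0.5482 0.3192 0.05  ]
 [0.4057 0.3444 0.05  ]] angR -9.563296331218341 angL -10.021604502651135 ctr [0.47190632 0.30820863 0.05      ]
[[-0.921  0.39  -0.001]
 [ 0.39   0.921 -0.001]
 [ 0.    -0.001 -1.   ]]
t 0.2 tcp [0.2339 0.5522 0.243 ] Ry ang 67.0 tilt [-0.001 -0.001 -1.   ] F [ 0.31 -0.22  0.42] open 0.093 q6 -0.09
delta cm (current axes) [-61.67 -62.47   4.37] twist -0.577
```

Call:
apply_moves([
  [-3.85, -3.9, 0],
  [-3.85, -3.9, 0],
  [-3.85, -3.9, 0],
  [-3.85, -3.9, 0],
  [-3.85, -3.9, 0],
  [-3.85, -3.9, 0],
  [-3.85, -3.9, 0],
  [-3.85, -3.9, 0],
], twist=[0, 0, 0, 0, 0, 0, 0, 0], gripper=6)

```text
t: 1.2
tool_pos: [0.3962, 0.1434, 0.2437]
orientation: [0.625, 3.078, 0.001]
force: [0.2, 0.2, 0.9]
opening: 0.06
gripper_force: 0.0
```

Call:
apply_moves([
  [-3.85, -3.9, 0],
  [-3.85, -3.9, 0],
  [-3.85, -3.9, 0],
  [-3.85, -3.9, 0],
  [0, 0, 0],
  [0, 0, 0],
  [0, 0, 0],
  [0, 0, 0],
], twist=[0, 0, 0, 0, -0.145, -0.145, -0.145, -0.142])

```text
t: 2.2
tool_pos: [0.4767, -0.0588, 0.2434]
orientation: [0.283, -3.128, -0.0]
force: [0.3, 0.1, 0.7]
opening: 0.0601
gripper_force: 0.0
```

```bash
python3 - <<'E'
from h import *
plan([.558,-.2636,.13],100.1)
E
```

```text
t 2.2 tcp [ 0.4767 -0.0588  0.2434] Ry ang 100.4 tilt [-0.  0. -1.] F [0.33 0.12 0.68] open 0.0601 q6 -1.98
delta cm (current axes) [ -4.32 -21.61  11.34] twist 0.004
```

Call:
apply_moves([
  [-1.08, -5.4, 0],
  [-1.08, -5.4, 0],
  [-1.08, -5.4, 0],
  [-1.08, -5.4, 0],
  [0, 0, 4],
  [0, 0, 4],
  [0, 0, 3.3],
  [0, 0, 0],
], twist=[0, 0, 0, 0, 0.004, 0, 0, 0])

```text
t: 3.2
tool_pos: [0.5549, -0.2625, 0.1269]
orientation: [0.269, -3.124, -0.006]
force: [0.1, 0.8, -0.1]
opening: 0.0599
gripper_force: 0.0
```

```bash
python3 - <<'E'
from h import *
plan([.558,-.2636,.084],100.1)
c=robot.read_camera("wrist");cv2.imwrite("pics/w1.png",c["frame"][:,:,::-1])
E
```

```text
t 3.2 tcp [ 0.5549 -0.2625  0.1269] Ry ang 99.9 tilt [-0.006  0.004 -1.   ] F [ 0.05  0.77 -0.07] open 0.0599 q6 -2.27
delta cm (current axes) [-0.31 -0.18  4.28] twist -0.004
```

View pics/w1.png

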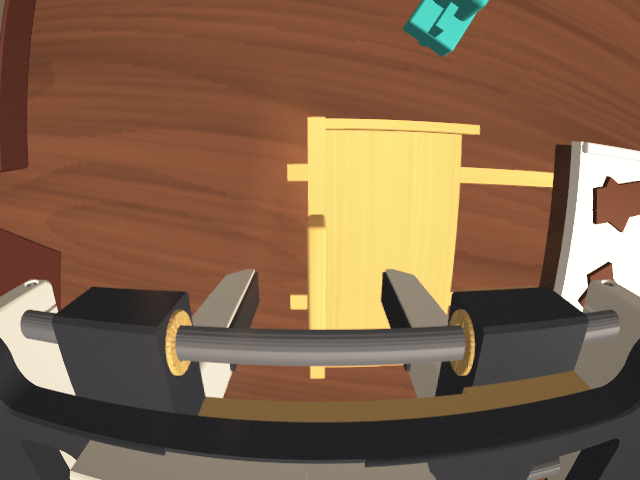

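The wrist view shows the tab at (318,260), midway between the fingers at x≈255 and 385. I'll descend and pinch it.

Call:
apply_moves([
  [-0.3, -0.15, 2.2],
  [0, 0, 2.1],
  [0, 0, 0],
], twist=[0, 0, 0])

```text
t: 3.62
tool_pos: [0.5589, -0.2637, 0.0848]
orientation: [0.27, -3.126, -0.004]
force: [0.1, 0.1, -0.3]
opening: 0.06
gripper_force: 0.0
```

Call:
apply_moves([
  [0, 0, 0],
  [0, 0, 0],
  [0, 0, 0],
  [0, 0, 0],
], twist=[0, 0, 0, 0], gripper=0, squeeze=20)

```text
t: 4.12
tool_pos: [0.5607, -0.2649, 0.0881]
orientation: [-0.27, 3.129, -0.001]
force: [-0.4, -0.3, 0.0]
opening: 0.025
gripper_force: 0.0
```

Call:
apply_moves([
  [0, 0.7, 0],
  [0, 1.2, 0],
  [0, 1.2, 0],
  [0, 1.2, 0],
  [0, 1.2, 0],
  [0, 1.0, 0],
  [0, 1.0, 0],
  [0, 0.5, 0],
], twist=[0, 0, 0, 0, 0, 0, 0, 0])

```text
t: 5.12
tool_pos: [0.5468, -0.1866, 0.088]
orientation: [-0.27, 3.129, -0.004]
force: [0.4, -7.6, -1.6]
opening: 0.0099
gripper_force: 20.0
```

Call:
apply_moves([
  [0, 0.2, 0],
  [0, 0.2, 0],
  [0, 0, 0],
], twist=[0, 0, 0])

```text
t: 5.5
tool_pos: [0.5461, -0.1827, 0.0879]
orientation: [-0.27, 3.13, -0.003]
force: [0.1, -5.7, -0.4]
opening: 0.0099
gripper_force: 20.0
```

Call:
apply_moves([
  [0, 0.2, 0],
  [0, 0.1, 0],
  [0, 0, 0],
], twist=[0, 0, 0])

```text
t: 5.88
tool_pos: [0.5456, -0.1799, 0.088]
orientation: [-0.27, 3.129, -0.003]
force: [0.8, -5.1, -0.5]
opening: 0.0102
gripper_force: 20.0
```

Call:
apply_moves([
  [0, 0.2, 0],
  [0, 0.1, 0],
  [0, 0, 0],
], twist=[0, 0, 0])

```text
t: 6.25
tool_pos: [0.5452, -0.1776, 0.088]
orientation: [-0.27, 3.129, -0.005]
force: [1.3, -8.9, -2.5]
opening: 0.0096
gripper_force: 20.0
```

Call:
apply_moves([
  [0, 0.2, 0],
  [0, 0.1, 0],
  [0, 0, 0],
], twist=[0, 0, 0])

```text
t: 6.62
tool_pos: [0.5452, -0.1774, 0.088]
orientation: [-0.268, 3.128, -0.012]
force: [4.4, -22.1, -9.9]
opening: 0.0096
gripper_force: 20.0
```

Call:
apply_moves([
  [0, -0.35, 0],
  [0, 0, 0],
  [0, 0, 0],
  [0, 0, -4],
  [0, 0, -4],
  [0, 0, -4],
  [0, 0, 0],
], twist=[0, 0, 0, 0, 0, 0, 0], gripper=6)

```text
t: 7.5
tool_pos: [0.5474, -0.177, 0.2123]
orientation: [-0.27, 3.123, -0.005]
force: [0.4, -0.6, 0.2]
opening: 0.0597
gripper_force: 0.0
```

```bash
python3 - <<'E'
from h import *
plan([.471,.310,.17],80.3)
E
```

```text
t 7.5 tcp [ 0.5474 -0.177   0.2123] Ry ang 99.9 tilt [ 0.007 -0.003 -1.   ] F [ 0.4  -0.6   0.23] open 0.0597 q6 -2.15
delta cm (current axes) [-0.82 49.3   4.04] twist 0.342
```

Call:
apply_moves([
  [-0.1, 5.5, 0],
  [-0.1, 5.5, 0],
  [-0.1, 5.5, 0],
  [-0.1, 5.5, 0],
  [-0.1, 5.5, 0],
  [-0.1, 5.5, 0],
  [-0.1, 5.5, 0],
  [-0.1, 5.5, 0],
], twist=[0, 0, 0, 0, 0, 0, 0, 0])

```text
t: 8.5
tool_pos: [0.4763, 0.2601, 0.2065]
orientation: [0.271, -3.129, 0.001]
force: [1.0, 0.9, 0.3]
opening: 0.0602
gripper_force: 0.0
```

Call:
apply_moves([
  [0, 5.3, 0],
  [0, 0, 2],
  [0, 0, 2],
  [0, 0, 0],
], twist=[0, 0.17, 0.172, 0])

```text
t: 9.0
tool_pos: [0.4664, 0.31, 0.1645]
orientation: [-0.263, -3.126, 0.005]
force: [0.3, -0.0, 0.2]
opening: 0.0601
gripper_force: 0.0
```

```bash
python3 - <<'E'
from h import *
plan([.471,.310,.098],80.3)
c=robot.read_camera("wrist");cv2.imwrite("pics/w2.png",c["frame"][:,:,::-1])
E
```

```text
t 9.0 tcp [0.4664 0.31   0.1645] Ry ang 80.4 tilt [-0.005 -0.003 -1.   ] F [ 0.31 -0.04  0.21] open 0.0601 q6 -0.91
delta cm (current axes) [-0.48  0.1   6.65] twist 0.001
```

View pics/w2.png

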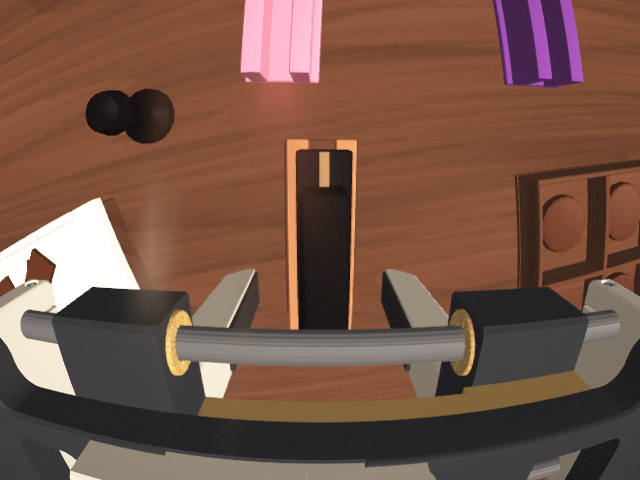

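The grip is at x≈325, between the fingers and lined up with them. I'll descend and grasp.

Call:
apply_moves([
  [-0.5, 0.1, 2.2],
  [0, 0, 2.2],
  [0, 0, 1.8],
  [0, 0, 0],
], twist=[0, 0, 0, 0])

```text
t: 9.55
tool_pos: [0.4727, 0.3101, 0.1043]
orientation: [-0.264, -3.128, 0.002]
force: [0.0, -0.5, 0.0]
opening: 0.0604
gripper_force: 0.0
```

Call:
apply_moves([
  [0, 0, 0],
  [0, 0, 0],
  [0, 0, 0],
  [0, 0, 0],
], twist=[0, 0, 0, 0], gripper=0, squeeze=30)

```text
t: 10.05
tool_pos: [0.4739, 0.3108, 0.1061]
orientation: [0.266, 3.13, 0.001]
force: [-0.2, 0.7, 1.6]
opening: 0.0271
gripper_force: 30.0
```

Call:
apply_moves([
  [0, 0, -1.5],
  [0, 0, -3],
  [0, 0, -4],
  [0, 0, -3],
  [0, 0, 0],
  [0, 0, 0],
], twist=[0, 0, 0, 0, 0, 0])

```text
t: 10.8
tool_pos: [0.4731, 0.3104, 0.2194]
orientation: [-0.266, -3.129, 0.001]
force: [-0.3, 0.1, -3.2]
opening: 0.0275
gripper_force: 30.0
```

```bash
python3 - <<'E'
from h import *
plan([.4924+.0025,.1129,.17],100.1)
c=robot.read_camera("scene");s,R=state()
f=240/np.tan(np.radians(c["vertical_fov"])/2)
p=np.array(c["R"])@s["tool_pos"]+c["t"];u=p[:2]/p[2]*f+[c["cx"],c["cy"]];print("tcp px",u,"depth",p[2])
x,y=u.astype(int);k=c["frame"][max(0,y-60):y+60,x-65:x+65]
cv2.imwrite("pics/s2.png",cv2.resize(k,None,fx=5,fy=5,interpolation=2)[:,:,::-1]);print(x-65,max(0,y-60))
E
```

```text
t 10.8 tcp [0.4731 0.3104 0.2194] Ry ang 80.3 tilt [-0.001 -0.001 -1.   ] F [-0.31  0.07 -3.24] open 0.0275 q6 -0.91
delta cm (current axes) [ -5.49 -19.09   4.95] twist -0.346
tcp px [403.79103628 228.22297272] depth 0.9630575449504789
338 168
```

View pics/s2.png

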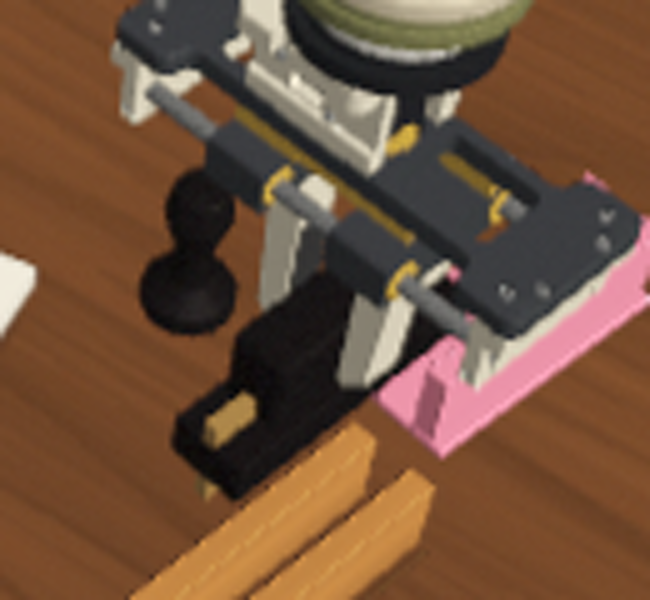

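The blade shows under the foot at about (207,495) in the crop. It projects roughly 28 crop px, or about 17 mm, so I expect contact at a TCP z of about 0.113.

Call:
apply_moves([
  [-1.1, -3.82, 0],
  [-1.1, -3.82, 0],
  [-1.1, -3.82, 0],
  [-1.1, -3.82, 0],
  [-1.1, -3.82, 0],
  [0, 0, 2.5],
  [0, 0, 2.5],
  [0, 0, 0],
], twist=[0, 0, 0, 0, 0, -0.173, -0.173, 0])

```text
t: 11.85
tool_pos: [0.4928, 0.1126, 0.1666]
orientation: [0.274, -3.122, 0.0]
force: [-0.2, -0.1, -2.6]
opening: 0.0276
gripper_force: 30.0
```

```bash
python3 - <<'E'
from h import *
plan([.4924+.0025,.1129,.124],100.1)
E
```

```text
t 11.85 tcp [0.4928 0.1126 0.1666] Ry ang 100.0 tilt [-0.008 -0.001 -1.   ] F [-0.16 -0.08 -2.65] open 0.0276 q6 -1.62
delta cm (current axes) [-0.25 -0.01  4.26] twist -0.001
```

Call:
apply_moves([
  [-0.2, 0, 1.6],
  [0, 0, 1.2],
  [0, 0, 0.6],
  [0, 0, 0.4],
  [0, 0, 0.2],
  [0, 0, 0],
], twist=[0, 0, 0, 0, 0, 0], squeeze=20)

```text
t: 12.6
tool_pos: [0.4976, 0.1135, 0.1308]
orientation: [-0.276, 3.129, 0.0]
force: [0.6, -0.3, -2.4]
opening: 0.028
gripper_force: 20.0
```

Call:
apply_moves([
  [0, 0, 0.1],
  [0, 0, 0.1],
  [0, 0, 0.1],
  [0, 0, 0],
], twist=[0, 0, 0, 0])

```text
t: 13.1
tool_pos: [0.4975, 0.1134, 0.1275]
orientation: [0.276, -3.129, 0.0]
force: [0.3, -0.2, -2.3]
opening: 0.028
gripper_force: 20.0
```

Call:
apply_moves([
  [0, 0, 0.15],
  [0, 0, 0.15],
  [0, 0, 0.15],
  [0, 0, 0],
], twist=[0, 0, 0, 0])

```text
t: 13.6
tool_pos: [0.4974, 0.1134, 0.1229]
orientation: [0.276, -3.129, 0.0]
force: [0.1, 0.5, -1.8]
opening: 0.0276
gripper_force: 20.0
```

Call:
apply_moves([
  [0, 0, 0.15],
  [0, 0, 0.15],
  [0, 0, 0],
], twist=[0, 0, 0])

```text
t: 13.98
tool_pos: [0.4974, 0.1134, 0.1199]
orientation: [0.276, -3.129, 0.0]
force: [0.3, -0.3, -3.0]
opening: 0.0275
gripper_force: 20.0
```

Call:
apply_moves([
  [0, 0, 0.15],
  [0, 0, 0.15],
  [0, 0, 0],
], twist=[0, 0, 0])

```text
t: 14.35
tool_pos: [0.4974, 0.1134, 0.117]
orientation: [0.276, -3.129, -0.0]
force: [1.3, -0.2, -2.4]
opening: 0.0279
gripper_force: 20.0
```

Call:
apply_moves([
  [0, 0, 0.1],
  [0, 0, 0.1],
  [0, 0, 0],
], twist=[0, 0, 0])

```text
t: 14.72
tool_pos: [0.4974, 0.1134, 0.115]
orientation: [0.276, -3.129, 0.0]
force: [-1.2, -0.5, -3.3]
opening: 0.0279
gripper_force: 20.0
```

Call:
apply_moves([
  [0, 0, 0.1],
  [0, 0, 0.1],
  [0, 0, 0],
], twist=[0, 0, 0])

```text
t: 15.1
tool_pos: [0.4975, 0.1135, 0.113]
orientation: [0.276, -3.129, 0.0]
force: [-0.2, -0.4, -2.1]
opening: 0.0272
gripper_force: 20.0
```

Call:
apply_moves([
  [0, 0, 0.1],
  [0, 0, 0.1],
  [0, 0, 0],
], twist=[0, 0, 0])

```text
t: 15.48
tool_pos: [0.4975, 0.1134, 0.111]
orientation: [0.276, -3.129, 0.0]
force: [-1.2, 0.1, -1.9]
opening: 0.0279
gripper_force: 20.0
```

Call:
apply_moves([
  [0, 0, 0.1],
  [0, 0, 0.1],
  [0, 0, 0],
], twist=[0, 0, 0])

```text
t: 15.85
tool_pos: [0.4977, 0.1135, 0.1094]
orientation: [-0.276, 3.129, -0.0]
force: [-0.9, -0.4, 1.9]
opening: 0.0283
gripper_force: 20.0
```

Call:
apply_moves([
  [0, 0, 0.1],
  [0, 0, 0.1],
  [0, 0, 0],
], twist=[0, 0, 0])

```text
t: 16.23
tool_pos: [0.498, 0.1135, 0.1093]
orientation: [-0.276, 3.128, -0.0]
force: [-8.8, -0.9, 17.9]
opening: 0.0278
gripper_force: 20.0
```

Call:
apply_moves([
  [0, 0, 0.1],
  [0, 0, 0.1],
  [0, 0, 0],
], twist=[0, 0, 0])

```text
t: 16.6
tool_pos: [0.4989, 0.1137, 0.1088]
orientation: [-0.276, 3.126, 0.0]
force: [-12.2, -1.8, 26.8]
opening: 0.028
gripper_force: 20.0
```

Call:
apply_moves([
  [0, 0, -0.15],
  [0.2, 0, -0.1],
  [0, 0, 0],
], twist=[0, 0, 0], squeeze=30)

```text
t: 16.98
tool_pos: [0.4968, 0.1133, 0.1088]
orientation: [-0.276, 3.126, 0.0]
force: [1.3, 0.6, 8.0]
opening: 0.0279
gripper_force: 30.0
```

Call:
apply_moves([
  [0, -0.5, -0.03],
  [0, -0.7, 0],
  [0, -0.7, 0],
  [0, -0.7, 0],
  [0, -0.7, 0],
  [0, -0.7, 0],
  [0, -0.7, 0],
  [0, -0.5, 0],
], twist=[0, 0, 0, 0, 0, 0, 0, 0])

```text
t: 17.98
tool_pos: [0.5055, 0.0623, 0.1088]
orientation: [-0.276, 3.127, 0.002]
force: [-1.4, 3.9, 6.7]
opening: 0.028
gripper_force: 30.0
```

```bash
python3 - <<'E'
from h import *
plan([.5064+.1754*.11,.0341-.9845*.11,.1088],100.1)
E
```

```text
t 17.98 tcp [0.5055 0.0623 0.1088] Ry ang 100.1 tilt [ 0.002  0.001 -1.   ] F [-1.43  3.86  6.69] open 0.028 q6 -1.73
delta cm (current axes) [ 4.100e-01 -1.379e+01 -1.000e-02] twist -0.0
```

Call:
apply_moves([
  [0.05, -0.7, 0],
  [0.05, -0.8, 0],
  [0.05, -0.8, 0],
  [0, -0.8, 0],
  [0, -0.8, 0],
  [0, -0.8, 0],
  [0, -0.8, 0],
  [0, -0.5, 0],
], twist=[0, 0, 0, 0, 0, 0, 0, 0])

```text
t: 18.98
tool_pos: [0.5146, 0.0029, 0.1088]
orientation: [-0.276, 3.128, 0.002]
force: [-1.9, 4.3, 7.8]
opening: 0.0279
gripper_force: 30.0
```

```bash
python3 - <<'E'
from h import *
plan([.5064+.1754*.11,.0341-.9845*.11,.1088],100.1)
c=robot.read_camera("top")
cv2.imwrite("pics/t3.png",cv2.resize(c["frame"][160:310,300:550],None,fx=3,fy=3,interpolation=2)[:,:,::-1])
E
```

```text
t 18.98 tcp [0.5146 0.0029 0.1088] Ry ang 100.1 tilt [ 0.002  0.001 -1.   ] F [-1.86  4.35  7.84] open 0.0279 q6 -1.84
delta cm (current axes) [ 0.25 -7.79 -0.  ] twist -0.0
```

View pics/t3.png

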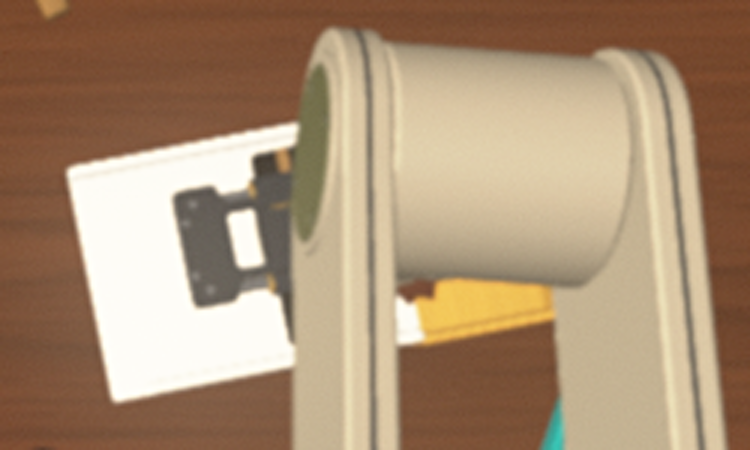

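The arm hides most of the view, but the porcelain behind the blade is clean and a flake is already at the edge at (418,290). I'll carry on.

Call:
apply_moves([
  [0, -0.7, 0],
  [0, -0.8, 0],
  [0, -0.8, 0],
  [0, -0.8, 0],
  [0, -0.8, 0],
  [0, -0.8, 0],
  [0, -0.8, 0],
  [0, -0.8, 0],
], twist=[0, 0, 0, 0, 0, 0, 0, 0])

```text
t: 20.02
tool_pos: [0.5256, -0.0591, 0.1089]
orientation: [-0.277, 3.128, 0.001]
force: [-0.8, 3.8, 8.1]
opening: 0.028
gripper_force: 30.0
```

Call:
apply_moves([
  [0, -0.6, 0],
  [0, -0.6, -0.04],
  [0, -0.6, -0.04],
  [0, -0.6, 0],
  [0, -0.6, 0],
  [0, -0.6, 0],
  [0, -0.6, 0],
  [0, 0, 0],
], twist=[0, 0, 0, 0, 0, 0, 0, 0])

```text
t: 21.02
tool_pos: [0.533, -0.1018, 0.1095]
orientation: [-0.275, 3.128, -0.002]
force: [0.1, -1.1, 6.5]
opening: 0.0276
gripper_force: 30.0
```

```bash
python3 - <<'E'
from h import *
plan([.5064+.1754*.11,.0341-.9845*.11,.1088],100.1)
c=robot.read_camera("scene")
cv2.imwrite("pics/s4.png",cv2.resize(c["frame"][120:320,120:380],None,fx=3,fy=3,interpolation=2)[:,:,::-1])
E
```

```text
t 21.02 tcp [ 0.533  -0.1018  0.1095] Ry ang 100.1 tilt [ 0.002 -0.001 -1.   ] F [ 0.06 -1.09  6.47] open 0.0276 q6 -2.03
delta cm (current axes) [0.24 2.85 0.07] twist -0.001
```

View pics/s4.png

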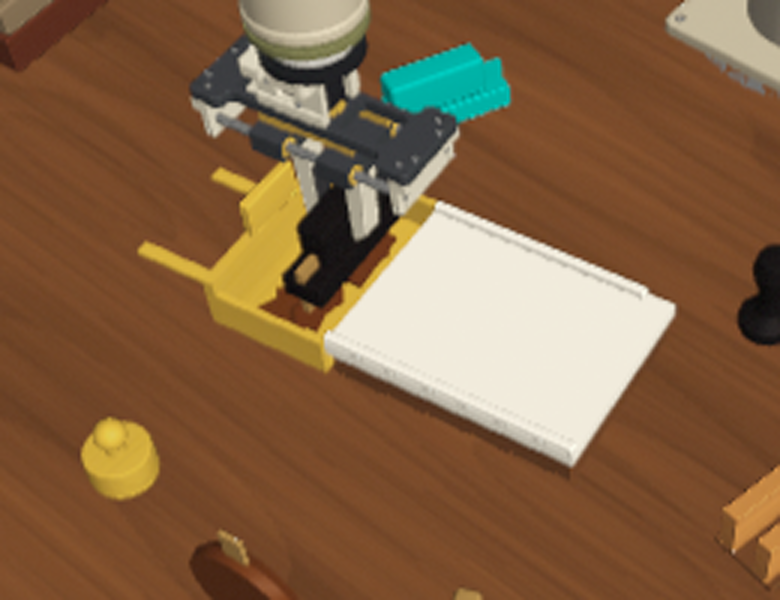

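The palette is clear and flakes are in the tray under the scraper. There's still about 9 N upward on the blade, so a flake may be propped up. I'll lift and look.

Call:
apply_moves([
  [0, 0, -0.5],
  [0, 0, -2],
  [0, 0, -4],
  [0, 4, -4],
  [0, 5, 0],
  [0, 5.5, 0],
  [0, 5.5, 0],
  [0, 5.5, 0],
], twist=[0, 0, 0, 0, 0, 0, 0, 0])

```text
t: 22.08
tool_pos: [0.4862, 0.1515, 0.2128]
orientation: [0.276, -3.128, 0.001]
force: [0.1, 1.2, -2.5]
opening: 0.0278
gripper_force: 30.0
```

```bash
python3 - <<'E'
from h import *
plan([.4731,.3104,.2194],80.3)
c=robot.read_camera("scene");k=c["frame"][160:260,150:250]
d=robot.read_camera("top")["frame"][165:285,395:515]
cv2.imwrite("pics/s5.png",np.hstack([cv2.resize(k,(400,400),interpolation=2),cv2.resize(d,(400,400),interpolation=2)])[:,:,::-1])
E
```

```text
t 22.07 tcp [0.4862 0.1515 0.2128] Ry ang 100.1 tilt [-0.002 -0.001 -1.   ] F [ 0.12  1.19 -2.55] open 0.0278 q6 -1.55
delta cm (current axes) [-1.49 15.87 -0.67] twist 0.345
```

View pics/s5.png

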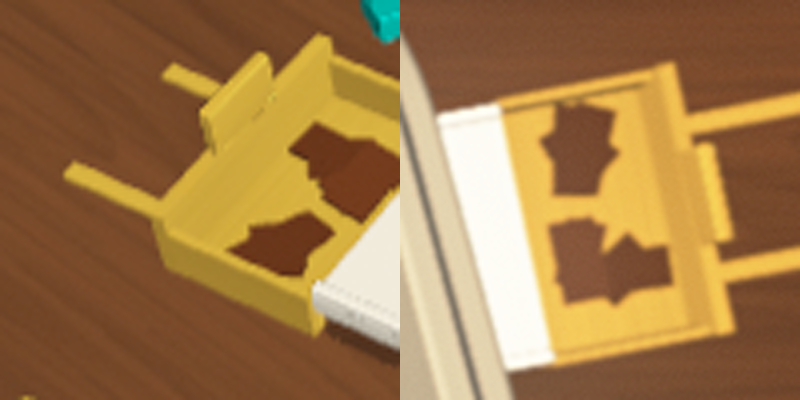

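```bash
python3 - <<'E'
from h import *
c=robot.read_camera("top")
def fl(F,roi):
    h=cv2.cvtColor(F,cv2.COLOR_RGB2HSV);m=np.zeros((480,640),bool);y0,y1,x0,x1=roi
    m[y0:y1,x0:x1]=((h[...,2]<125)&(h[...,0]<15))[y0:y1,x0:x1];return m
F0=cv2.imread("pics/top0.png")[:,:,::-1].copy()
for n,F,roi,z in(("before",F0,(205,280,350,432),.045),("after",c["frame"],(195,260,428,480),.014)):
    for b in blobs(fl(F,roi),30):
        P=cast(c,b[:,0,:].astype(float),z)[:,:2].astype(np.float32)*1000
        print(n,cv2.boundingRect(b),"area mm2",cv2.contourArea(P),"hull",cv2.contourArea(cv2.convexHull(P)),rect(P/1000)[0])
s=robot.read_camera("scene");w=robot.read_camera("wrist")
k=s["frame"][195:240,170:260];k2=w["frame"][40:330]
cv2.imwrite("pics/s6.png",np.vstack([cv2.resize(k,(640,320),interpolation=2),k2[:270]])[:,:,::-1])
E
```

```text
after (438, 197, 21, 26) area mm2 1586.0435611477587 hull 1869.2823563865386 [ 580.9 -119.    43.5   55.    88.9]
after (457, 237, 19, 18) area mm2 841.1297186131123 hull 1043.5766692741308 [ 504.5 -152.4   33.1   40.8   16.1]
```

View pics/s6.png

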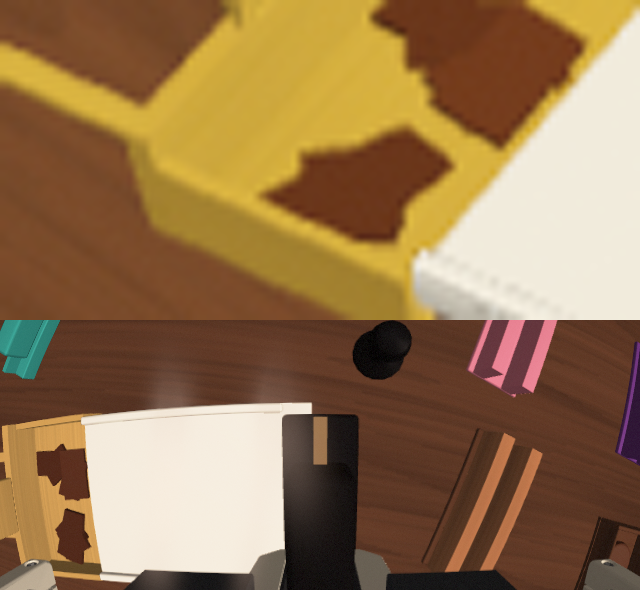

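```bash
python3 - <<'E'
from h import *
import json
c=robot.read_camera("top");s=robot.read_camera("scene")
F0=cv2.imread("pics/top0.png")[:,:,::-1].copy()
h=cv2.cvtColor(F0,cv2.COLOR_RGB2HSV);m=np.zeros((480,640),bool);m[203:282,350:434]=(F0.max(2)<160)[203:282,350:434]
for b in blobs(m,30):
    P=cast(c,b[:,0,:].astype(float),.045)[:,:2].astype(np.float32)*1000
    print("before",cv2.boundingRect(b),"area",cv2.contourArea(P),"hull",cv2.contourArea(cv2.convexHull(P)),rect(P/1000)[0])
def dark(F,roi):
    y0,y1,x0,x1=roi;m=np.zeros((480,640),bool);m[y0:y1,x0:x1]=(F.max(2)<165)[y0:y1,x0:x1];return m
for n,C,roi in(("top",c,(195,258,435,478)),("scene",s,(185,232,204,262))):
    for b in blobs(dark(C["frame"],roi),30):
        px=b[:,0,:].astype(float)
        for z in(.014,.019,.024):
            P=cast(C,px,z)[:,:2].astype(np.float32)*1000;M=cv2.moments(P);print(n,z,cv2.boundingRect(b),"area",round(cv2.contourArea(P)),"c",round(M["m10"]/M["m00"],1),round(M["m01"]/M["m00"],1),rect(P/1000)[0])
# tones of the tray blobs in the wrist picture
w=robot.read_camera("wrist")["frame"];g=w[215:305:3,30:95:3].max(2)
for r in g: print(" ".join("%3d"%v for v in r))
E
```

```text
before (395, 207, 23, 25) area 1291.6376151158338 hull 1529.0386414642162 [558.4 -21.2  55.8  34.6  51.5]
before (402, 248, 27, 19) area 1253.8617486121075 hull 1539.3647174179641 [480.3 -35.9  35.8  53.6   9.4]
before (370, 252, 24, 25) area 1185.064758702967 hull 1335.9201339653955 [464.7  35.4  29.5  50.9  53.3]
before (361, 214, 19, 27) area 1205.166823053849 hull 1456.7660582149401 [542.2  58.7  55.9  35.4  10.3]
before (350, 203, 32, 7) area 355.96456820401363 hull 421.27712913247524 [593.7  65.4  12.5  66.9   9.8]
before (404, 276, 30, 6) area 314.7963563291705 hull 358.22340409990284 [432.8 -42.   60.8  10.4  88.9]
top 0.014 (440, 231, 37, 25) area 2588 c 505.8 -133.2 [ 507.3 -137.6   77.5   52.2   88.9]
top 0.019 (440, 231, 37, 25) area 2562 c 505.5 -131.6 [ 507.  -136.    77.1   51.9   88.9]
top 0.024 (440, 231, 37, 25) area 2536 c 505.2 -130.1 [ 506.7 -134.4   76.7   51.6   88.9]
top 0.014 (437, 195, 23, 29) area 1999 c 582.1 -119.9 [ 582.  -119.    47.9   61.6   88.9]
top 0.019 (437, 195, 23, 29) area 1979 c 581.5 -118.4 [ 581.3 -117.5   47.6   61.2   88.9]
top 0.024 (437
[... 2850 characters left out ...]
 241 223 102 106 130 117 109  96  96  95  95 130 165 155  79  84  81  69 212 210 212
 87 105  98 127 166 185 186 101  98  97  95  96  96  97  97  99  97  95  91  95  95  94
101 114 156 185 188 188 189 188  95  96  95  96  96  94  94  96  95  96  94  95  95  93
142 179 185 187 186 187 192 191  95  96  96  98  93  95  95  95  93  94  96  96  95  91
186 186 188 187 186 189 192 192 216 217 217 217 213 205 194 187 167 146 119  97  95  95
185 187 188 188 188 191 193 191 151 146 168 190 209 217 216 217 217 216 216 215 216 215
188 188 189 187 190 191 193 193 189  95  97  96  93  94  97  98  98 113 140 163 183 191
187 188 188 190 190 192 190 191 192  96  93  96  98  99  98  92  92  95  97  99  98 102
```

The areas match two overlapping pairs: the blobs are about 2590 and 2000 mm², against roughly 1250 mm² per flake. All four flakes are inside the tray and the palette is clear, so the scraper goes back.

Call:
apply_moves([
  [-0.37, 3.97, 0],
  [-0.37, 3.97, 0],
  [-0.37, 3.97, 0],
  [-0.37, 3.97, 0],
  [0, 0, 0],
  [0, 0, 0],
  [0, 0, 0],
], twist=[0, 0, 0, 0, 0.172, 0.173, 0])

```text
t: 23.35
tool_pos: [0.4747, 0.3082, 0.2135]
orientation: [-0.266, -3.13, 0.001]
force: [0.7, -0.1, -1.7]
opening: 0.0277
gripper_force: 30.0
```

```bash
python3 - <<'E'
from h import *
plan([.4735,.3106,.1055],80.3)
E
```

```text
t 23.35 tcp [0.4747 0.3082 0.2135] Ry ang 80.3 tilt [-0. -0. -1.] F [ 0.68 -0.13 -1.73] open 0.0277 q6 -0.92
delta cm (current axes) [ 0.16  0.22 10.8 ] twist -0.0
```

Call:
apply_moves([
  [0.16, 0.22, 2],
  [0, 0, 2.5],
  [0, 0, 2.3],
  [0, 0, 1.2],
  [0, 0, 0.6],
  [0, 0, 0],
  [0, 0, 0],
], twist=[0, 0, 0, 0, 0, 0, 0])

```text
t: 24.22
tool_pos: [0.4736, 0.312, 0.1288]
orientation: [0.264, 3.129, 0.001]
force: [0.3, 0.5, -2.6]
opening: 0.028
gripper_force: 30.0
```

```bash
python3 - <<'E'
from h import *
plan([.4735,.3106,.1055],80.3)
E
```

```text
t 24.23 tcp [0.4736 0.312  0.1288] Ry ang 80.3 tilt [ 0.001  0.001 -1.   ] F [ 0.29  0.49 -2.59] open 0.028 q6 -0.91
delta cm (current axes) [-0.01 -0.14  2.33] twist 0.001
```

Call:
apply_moves([
  [0, -0.14, 0.2],
  [0, 0, 0.4],
  [0, 0, 0.4],
  [0, 0, 0.3],
  [0, 0, 0.3],
  [0, 0, 0.2],
  [0, 0, 0],
], twist=[0, 0, 0, 0, 0, 0, 0])

```text
t: 25.1
tool_pos: [0.4726, 0.3102, 0.1095]
orientation: [-0.265, -3.13, 0.0]
force: [0.3, 0.1, -2.4]
opening: 0.0275
gripper_force: 30.0
```

Call:
apply_moves([
  [0, 0, 0.15],
  [0, 0, 0.15],
  [0, 0, 0],
], twist=[0, 0, 0])

```text
t: 25.48
tool_pos: [0.4728, 0.3103, 0.1068]
orientation: [0.265, 3.13, 0.0]
force: [-0.5, 0.6, -1.7]
opening: 0.0281
gripper_force: 30.0
```

Call:
apply_moves([
  [0, 0, 0.1],
  [0, 0, 0.1],
  [0, 0, 0],
], twist=[0, 0, 0])

```text
t: 25.85
tool_pos: [0.4727, 0.3106, 0.1059]
orientation: [0.265, 3.13, 0.001]
force: [-5.2, -2.0, 7.7]
opening: 0.0278
gripper_force: 30.0
```

Seated at 0.106, the same height as before. I'll release and retreat.

Call:
apply_moves([
  [0, 0, -0.1],
  [0, 0, 0],
  [0, 0, 0],
  [0, 0, 0],
  [0, 0, -2],
  [0, 0, -4],
  [0, 0, -5],
  [0, 0, -5],
], twist=[0, 0, 0, 0, 0, 0, 0, 0], gripper=6)

```text
t: 26.85
tool_pos: [0.4727, 0.3102, 0.2689]
orientation: [0.265, 3.129, 0.001]
force: [0.7, 1.2, 0.1]
opening: 0.0603
gripper_force: 0.0
```

Call:
apply_moves([
  [4, 5, 0],
  [4, 5, 0],
  [4, 4, 0],
  [3, 4, 0],
  [0, 0, 0],
  [0, 0, 0],
], twist=[0, 0, 0, 0, 0, 0])

```text
t: 27.6
tool_pos: [0.3567, 0.5102, 0.2668]
orientation: [0.264, 3.13, 0.001]
force: [0.8, -0.1, -0.5]
opening: 0.0597
gripper_force: 0.0
```

```bash
python3 - <<'E'
from h import *
c=robot.read_camera("top");F=c["frame"];I=F.astype(int)
m=np.zeros((480,640),bool);m[210:315,225:280]=(I.max(2)<60)[210:315,225:280]
F0=cv2.imread("pics/top0.png")[:,:,::-1].copy();m0=np.zeros_like(m);m0[210:315,225:280]=(F0.max(2)<60)[210:315,225:280]
for k in(m0,m):
    b=blobs(k,50)[0];print(cv2.contourArea(b),cv2.minAreaRect(b))
# flakes, palette, tray
for n,r,mm in(("palette dark",(200,290,325,438),F.max(2)<130),):
    y0,y1,x0,x1=r;q=np.zeros_like(m);q[y0:y1,x0:x1]=mm[y0:y1,x0:x1];print(n,[(cv2.contourArea(b),cv2.boundingRect(b)) for b in blobs(q,10)])
q=np.zeros_like(m);q[195:258,435:478]=(F.max(2)<165)[195:258,435:478];print("tray",[(cv2.contourArea(b),cv2.boundingRect(b)) for b in blobs(q,10)])
d=cv2.absdiff(F,F0).max(2);print("diff blobs",[(cv2.contourArea(b),cv2.boundingRect(b)) for b in blobs(cv2.medianBlur(d,5)>40,40)])
s=robot.read_state();print(s["t"],s["tool_pos"],s["force"],s["opening"])
E
```

```text
853.0 ((247.62164306640625, 263.2702941894531), (17.426292419433594, 63.12921142578125), 9.462322235107422)
853.0 ((247.68115234375, 264.2996520996094), (17.501113891601562, 63.12139129638672), 9.211027145385742)
palette dark [(119.5, (325, 267, 10, 23)), (99.0, (412, 276, 26, 9)), (28.5, (325, 200, 13, 6))]
tray [(541.5, (440, 231, 37, 25)), (413.5, (437, 195, 23, 29))]
diff blobs [(7680.5, (0, 308, 149, 87)), (3259.5, (0, 408, 81, 72)), (2929.5, (478, 176, 59, 88)), (2361.0, (425, 188, 52, 87)), (381.5, (394, 206, 25, 27)), (376.5, (401, 247, 29, 21)), (371.5, (359, 213, 22, 29)), (368.5, (369, 251, 26, 27)), (127.0, (100, 414, 26, 11)), (43.0, (76, 450, 11, 10))]
27.65 [0.35716173 0.50972067 0.26664619] [-0.22200287  0.10290581 -0.26554955] 0.06045304865713977
```

```bash
python3 -c "
from plant import robot
print(robot.close_job())"
```

```text
the job is handed in; nothing more can be done
None
```

I handed the job in at about 27.7 s of the 58 s; no verdict came back. In the last images the palette is clear, all four flakes are in the home tray, the scraper is back in its rest and nothing else has moved. The flakes lie as two overlapping pairs, which I inferred from their areas, and I judged the tray home from its stop force and the view after wiping.

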